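# Clamp the cheese in the raclette holder

### The job

Slide the cheese block gently home on the board of the raclette holder, until both its cut faces lie on the two rails, then turn the T-handle clockwise until you feel the pad clamp the cheese firmly, without bruising it, and let go. Leave everything else on the counter alone.

Things in the scene. Friction and masses are not known exactly. Their poses are not given: they have to be found in the camera images.
- holder: Raclette cheese holder, fixed: white base board 210x130 mm, its top 12 mm above the worktop, grey column, arm over the board with a screw clamp at its end. Origin: on the worktop under the screw axis. +x points from the board's open end (x = -125 mm) to the column (x = +55 mm), z up. The arm is 34 mm wide, its end at x = -17 mm, z from 98 to 124 mm.
- home (a point): Where the cheese's origin is when home: on the board's top, axes as the holder's, at x = -22 mm, y = 0 in its frame. Two low smooth steel rails, 22 mm high above the board, form a V that narrows towards the column; home, the wedge's two cut faces lie flat on them and the cheese's +x axis is along this +y axis.
- cheese: Triangular block of golden hard cheese on the holder's board, 114 mm wide, 124 mm from tip to rounded rind, 51 mm high, 0.2 to 0.42 kg. Origin: middle of its underside; tip 62 mm along -y, rind 62 mm along +y. Starts 25 to 40 mm short of home, a little askew. A push of 1 to 5 N slides it; if it jams askew in the V, push beside the middle to straighten it. Over 40 N harms it.
- handle_grip (a point): Centre of the T-handle's crossbar, on the screw axis, 159 mm above the worktop, the same however it is turned. The crossbar is a straight level steel bar 76 mm long, 12 mm thick, 18 mm tall, its underside 26 mm above the arm, free all round but for an 18 mm round neck below its middle. The point's y axis runs along the bar; it starts up to 0.6 rad clockwise of the holder's y axis.
- hub (a point): Top of the arm where the T-handle enters, on the screw axis. Turned clockwise from above, the screw moves the pad down 6.5 mm per rad; it stays where left. The bar sits on it through a spring (2.5 N m per rad), so it yields a little and springs back when let go. Free turning takes 0.3 N m; once the pad presses, 0.3 N m more per rad. Firm: about 0.18 above free; 0.10 to 0.26 is good.
- spindle: Steel spindle that moves straight down out of the arm's end, with a sprung white pad, 26 mm across, below. Origin: its upper end, hidden in the arm. The pad's reach below it is set anew each time (38 to 48 mm) and not measured: feel or see when it touches. At first 3 to 18 mm over the cheese. It presses 7 N per mm (45 N per rad of the screw): 15 to 40 N is firm, over 60 N bruises.
- label_roll_01: Bystander: white roll of labels lying flat, 60 mm across, 32 mm high. Origin: centre of its underside.
- pick_cup_01: Bystander: cup of tasting picks, 65 mm across, 70 mm high. Origin: centre of its underside.
- olive_dish_01: Bystander: small dish of olives, 69 mm across, 34 mm high. Origin: centre of its underside.

How it is judged:
On the way, in this order (a step that is already met when the one before it is completed fails the run):
1. the cheese is pushed home against both rails, not yet clamped (x of cheese in the frame of holder between -0.027 and -0.017 m and y of cheese in the frame of holder between -0.005 and 0.005 m and angle between the x axis of cheese and the y axis of holder, either way round below 0.07 rad and contact force between spindle and cheese below 1 N), for 0.2 s.
2. the pad clamps the cheese firmly (x of cheese in the frame of holder between -0.027 and -0.017 m and y of cheese in the frame of holder between -0.005 and 0.005 m and angle between the x axis of cheese and the y axis of holder, either way round below 0.07 rad and contact force between spindle and cheese above 15 N), for 0.2 s.
At the end, for the whole second after the job is handed in: The cheese is home on both rails (within 5 mm and 0.07 rad), at rest, and the pad presses on it with 15 to 40 N, the handle released (all of step 2 and contact force between spindle and cheese below 40 N and linear speed of cheese below 0.01 m/s); the robot touches nothing.
It fails at once if the cheese is bruised: the pad presses with more than 60 N (contact force between spindle and cheese above 60 N).
It fails at once if the cheese is pushed by the robot with more than 40 N (contact force between the arm and cheese above 40 N).
It fails at once if the cheese is pushed by the fingers with more than 40 N (contact force between the fingers and cheese above 40 N).
It fails at once if a bystander is disturbed by more than 15 mm (distance of any of label_roll_01, pick_cup_01, olive_dish_01 from where it was at the start of the episode above 0.015 m).
It also fails if it takes over 72 s, if anything falls off the work surface, if the arm or the gripper's body presses on something with over 40 N, if the wrist force passes 120 N, or if a joint passes its speed limit or range.

### The arm

A 6-joint arm with a two-finger parallel gripper is mounted at the origin on a cart in front of the work surface, level with it; the furniture and walls round the work are solid. World frame = base frame: x ahead of the robot, y to its left, z up, the work surface at z = 0. Lengths are in m, angles in rad, forces in N, time in s.
With the tool pointing down it reaches from about 0.35 to 0.875 m from the base axis. Payload 4.2 kg.
Tool frame: the origin (TCP) lies where the fingers leave the gripper's body, on its centre line; the fingertips stand 73 mm ahead of it and the grasp point (between the pads) lies 54 mm ahead of it (ctrl.grip_point_offset is the distance from the TCP to the grasp point, in m); z points along the fingers, y is the line along which they close (so a half turn about z gives the same grasp; the last joint's range is limited). The gripper opens to 85 mm and grips with 20 to 120 N. Pads are 22 mm wide; open, the fingers measure 114 mm over their backs; the gripper's body (76 mm by 85 mm) begins 54 mm behind the grasp point. The pads swing forward as they close: fully open they stand 13 mm farther back than shut.
Start: joints at [-0.995, 0.385, 0.008, 0, -1.194, -0.259], TCP at [0.195, -0.594, 0.304] pointing down, gripper open.
Joint ranges: [-3.14, 3.14], [-1.21, 2.06], [-1.07, 1.41], [-3.16, 2.05], [-2.99, -0.16], [-3.1, 3.1]. Speed limits (rad/s): [2.79, 2.79, 3.14, 3.14, 3.14, 3.14].

### API

Orientations are given as a rotation vector (axis times angle).
In Python, from plant import telemetry, eyes, ticket, ctrl gives the robot as it stands.
- The arm moves only by the tool arm_command, never from a script. Its argument "plan" is a list of rows, each a list of 3 entries, a list of its own where there are three numbers: the turn, a rotation vector about the tool's x, y, z in rad, then the shift along the tool's x, y, z in mm, then the closure, from 0 (fully open) to 1 (shut). In form: [[[wx, wy, wz], [tx, ty, tz], jaw], ...]. A call has exactly 10 rows; each row shifts and turns the commanded pose from where the row before left it, along the tool's axes as they then stand; what a row does not reach is not made up. A row lasts 1/8 s, in which the tool goes at most 62.5 mm and 10.7 degrees, less where a joint would pass 70% of its speed; a pose out of reach is approached as far as the arm can. A call is refused whole if a number of a shift passes 62.5 or a number of a turn 0.188, either way. A call with a gripper value outside its range is refused whole. The fingers move at their own pace and stop on an object; the grip force is fixed at half the most. Time passes only in rows, so rows that do not move let the fingers close, or fill a call up. It gives the time, the measured TCP pose, the force, the opening and the grip force at its end, in the units of the state.
- telemetry.get_state(): the state, without advancing time (a new reading comes with each control period).
- eyes.read_camera(name): name is "side" or "top"; returns the picture (480x640x3 uint8, red, green, blue); there is no depth.
- eyes.camera_params(name): a dict with "fx", "fy", "cx", "cy" (pixels), "world_from_camera" (4x4, takes a point from camera to world coordinates). Camera axes: x right, y up, looking along -z (the intrinsics and any distortion apply to the point x, -y, -z); pixel columns grow to the right and rows downward; lengths in m; the calibration is good to about 2 mm. A picture is of the moment at which its call begins. camera_params takes no time and is no camera call.
- ticket.hand_in(): hands the job in; it is judged then, once.
The state is a dict: "clock": time; "qpos": joint angles; "joint_vel": joint speeds; "joint_torque": joint torques, N m; "eef_pos": TCP position; "ee_rot": TCP orientation; "force": force on the tool from outside, world axes, zero at the start; "moment": the same for the moment, N m; "grip_width": finger opening in m; "finger_force": force on a finger pad.
Only numpy, scipy, OpenCV 4.12 (cv2) and the standard library are available. Lean on these libraries where they do the work, as an engineer would, in place of code of your own. Each camera call takes 0.05 s, during which the arm holds its last target. There are 200 camera calls.

## Working session

There is one attempt and no reset: what is moved stays moved. The work goes in short steps, Python scripts to look and compute and a tool call to move; the robot and the scene stay as the last step left them, time stands still between calls to the robot, and variables do not carry over. Pictures are saved under pics/ and viewed, at most 10 in all, crops included, and the job is handed in when it is done.

Besides the shell and the picture viewer there is one more tool, called after "Emit:" in YAML: its name, and indented under it one key for each argument. arm_command: Moves the arm, as the interface text tells. Its arguments: {"type":"object","properties":{"plan":{"type":"array","items":{"type":"array"}}},"required":["plan"]}

```bash
ls; mkdir -p pics; python3 - <<'E'
from plant import telemetry, eyes, ticket, ctrl
import cv2
for n in("side","top"):
    im=eyes.read_camera(n); cv2.imwrite(f"pics/{n}0.png",im[:,:,::-1]); p=eyes.camera_params(n); print(n,p)
s=telemetry.get_state(); print(s, ctrl.grip_point_offset)
E
```

```text
pics
side {'fx': 443.02178126584005, 'fy': 443.02178126584005, 'cx': 322.4246058670024, 'cy': 244.80096937125285, 'world_from_camera': array([[-0.70427326,  0.56047882, -0.43573234,  0.21142036],
       [-0.70977402, -0.56871613,  0.4156715 ,  0.8104996 ],
       [-0.01483294,  0.60201781,  0.79834487,  0.79915203],
       [ 0.        ,  0.        ,  0.        ,  1.        ]])}
top {'fx': 616.1974395563855, 'fy': 616.1974395563855, 'cx': 318.0548022316989, 'cy': 236.2324122220171, 'world_from_camera': array([[ 0.02501402,  0.98366876, -0.17824163,  0.405075  ],
       [-0.99956075,  0.02177541, -0.02010331,  0.46318103],
       [-0.01589371,  0.1786662 ,  0.98378137,  1.01562721],
       [ 0.        ,  0.        ,  0.        ,  1.        ]])}
{'clock': 0.1, 'qpos': array([-9.95391735e-01,  3.85506579e-01,  6.78832581e-03, -4.10155060e-04,
       -1.19403506e+00, -2.58597109e-01]), 'joint_vel': array([ 0.00168351, -0.00343406,  0.00328596,  0.00082829,  0.00042806,
        0.00063746]), 'joint_torque': array([-3.34991546e-04, -3.93320274e+01,  1.88929886e+01,  4.19795126e+00,
       -2.59934561e-03,  1.30553147e-05]), 'eef_pos': array([ 0.19461195, -0.59353807,  0.30292839]), 'ee_rot': array([ 4.95256638e-01, -3.10185849e+00, -3.05272589e-03]), 'force': array([ 0.14608654, -0.58170258, -1.08838864]), 'moment': array([ 0.05433288,  0.04013942, -0.00280069]), 'finger_force': 0.0, 'grip_width': 0.08555323802512353} 0.0539
```

View pics/side0.png

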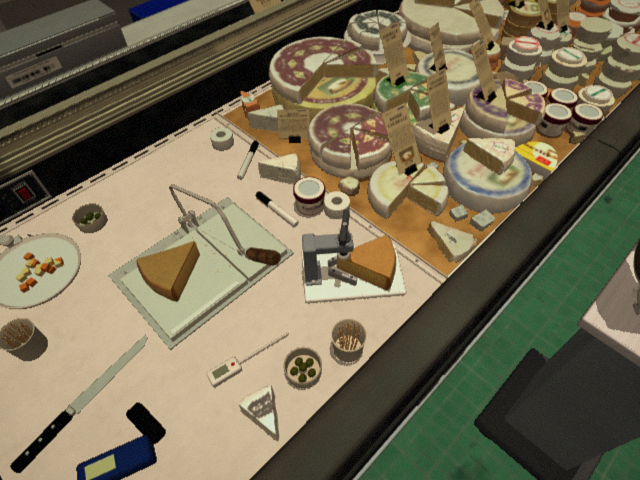

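View pics/top0.png

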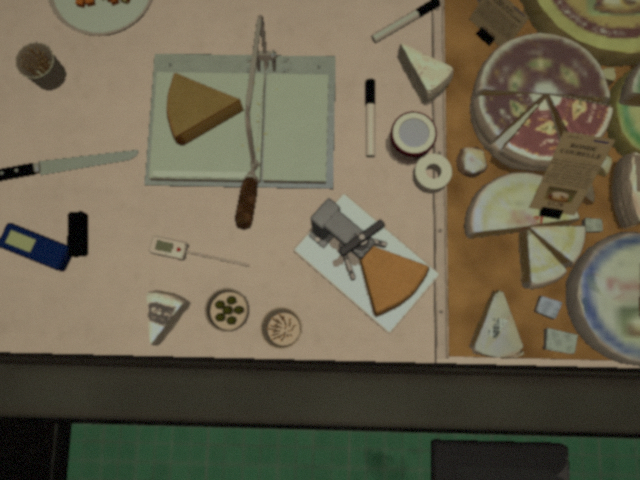

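```bash
python3 - <<'E'
import cv2,numpy as np
t=cv2.imread("pics/top0.png")[185:345,280:450]; s=cv2.imread("pics/side0.png")[195:310,290:420]
a=cv2.resize(t,None,fx=3.5,fy=3.5,interpolation=cv2.INTER_CUBIC); cv2.imwrite("pics/a.png",a)
b=cv2.resize(s,None,fx=5,fy=5,interpolation=cv2.INTER_CUBIC); cv2.imwrite("pics/b.png",b)
E
```

```text
(no output)
```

View pics/a.png

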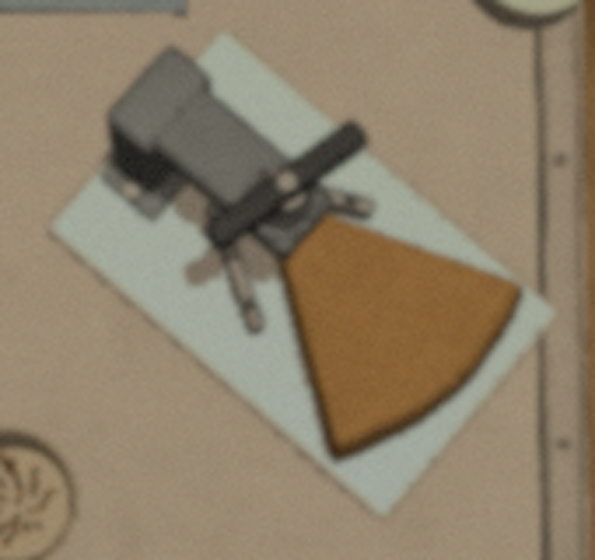

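View pics/b.png

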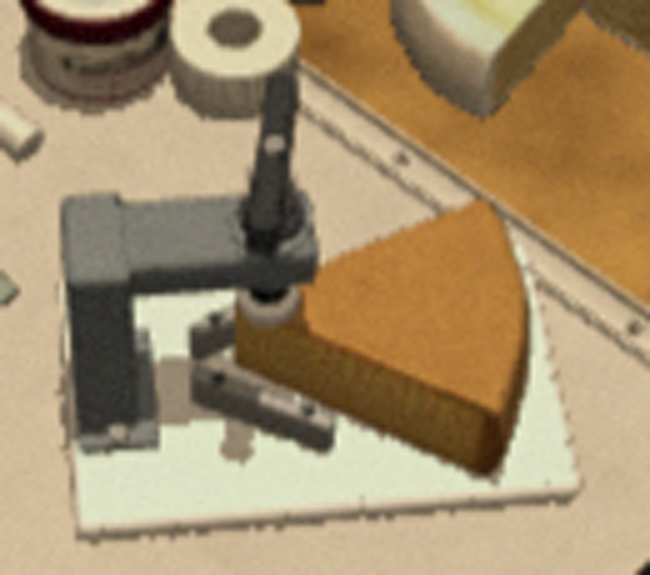

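```bash
cat > h.py <<'E'
import numpy as np
from plant import telemetry, eyes, ticket, ctrl
from scipy.spatial.transform import Rotation as R
from scipy.optimize import least_squares
def back(n,uv,z):
    p=eyes.camera_params(n);T=p["world_from_camera"];uv=np.atleast_2d(uv)
    d=np.c_[(uv[:,0]-p["cx"])/p["fx"],-(uv[:,1]-p["cy"])/p["fy"],-np.ones(len(uv))]@T[:3,:3].T
    return T[:3,3]+d*((z-T[2,3])/d[:,2])[:,None]
def ta(c): return np.array(c)/3.5+[280-.36,185-.36]
def sb(c): return np.array(c)/5+[290-.4,195-.4]
def rigid(m,w):
    f=lambda q:(np.array(m)@np.array([[np.cos(q[2]),np.sin(q[2])],[-np.sin(q[2]),np.cos(q[2])]])+q[:2]-w[:,:2]).ravel()
    best=min((least_squares(f,[*w[:,:2].mean(0),y]) for y in (0,1.5,3,-1.5)),key=lambda r:r.cost)
    return best.x,best.fun
def inh(p,q): # world->holder
    d=np.atleast_2d(p)[:,:2]-q[:2];c,s=np.cos(q[2]),np.sin(q[2])
    return np.c_[d@[c,s],d@[-s,c]]
E
python3 - <<'E'
from h import *
np.set_printoptions(precision=4,suppress=True)
w=back("top",ta([(50,228),(222,33),(553,312),(385,515)]),.012)
q,e=rigid([(.085,.065),(.085,-.065),(-.125,-.065),(-.125,.065)],w);print("top",q,e)
# sides
print("side",inh(back("side",sb([(80,524),(578,488)]),.012),q))
b=back("top",ta([(214,232),(362,132)]),.168);print("bar top",inh(b,q),inh(b.mean(0),q),np.linalg.norm(b[1]-b[0]),"dir",b[1]-b[0],b.mean(0))
b=back("side",sb([(280,75),(258,240)]),.168);print("bar side",inh(b,q),inh(b.mean(0),q))
c=inh(back("top",ta([(520,290),(337,458),(465,385)]),.063),q);print("rind top",c)
c=inh(back("side",sb([(490,203),(500,412),(528,305)]),.063),q);print("rind side",c)
print("roll",back("top",[432,171],.032),"cup",back("top",[282,327],.07),"olive",back("top",[228,310],.034))
E
```

```text
top [0.5591 0.42   0.8808] [-0.0003  0.004   0.0037  0.0006  0.0007 -0.0047 -0.0041  0.0002]
side [[ 0.0841  0.0597]
 [-0.1206  0.0633]]
bar top [[ 0.0089  0.0339]
 [-0.0096 -0.0356]] [[-0.0004 -0.0009]] 0.07191209186296106 dir [ 0.0419 -0.0585  0.    ] [0.5595 0.4191 0.168 ]
bar side [[-0.0056 -0.0369]
 [ 0.0119  0.0404]] [[0.0031 0.0017]]
rind top [[-0.1016 -0.049 ]
 [-0.088   0.0608]
 [-0.11   -0.0005]]
rind side [[-0.0991 -0.0483]
 [-0.0842  0.0554]
 [-0.105   0.0055]]
roll [[0.6968 0.2981 0.032 ]] cup [[0.4349 0.5338 0.07  ]] olive [[0.4607 0.6233 0.034 ]]
```

```bash
cat >> h.py <<'E'
Q=np.array([.560,.420,.881])
def yaw(Rm): return np.arctan2(Rm[1,0],Rm[0,0])
def w2h(p): return inh(p,Q)[0]
def h2w(x,y,z): c,s=np.cos(Q[2]),np.sin(Q[2]); return np.array([Q[0]+c*x-s*y,Q[1]+s*x+c*y,z])
def rows(way):
    """way: (xyz, yaw, nrows); prints equal-row tool-frame steps from the present pose, tool made to point down"""
    s=telemetry.get_state();p=s["eef_pos"];r=R.from_rotvec(s["ee_rot"])
    for t,a,n in way:
        g=R.from_euler("ZX",[a,np.pi]); d=r.inv()*g; wv=d.as_rotvec()/n
        for i in range(n):
            st=(np.array(t)-p)/n; print(wv.round(3).tolist(), (r.apply(st,inverse=True)*1e3).round(1).tolist()); r=r*R.from_rotvec(wv)
        p=np.array(t)
def st():
    s=telemetry.get_state();r=R.from_rotvec(s["ee_rot"]).as_matrix();c,q=np.cos(Q[2]),np.sin(Q[2])
    f=s["force"];print("t",s["clock"].__round__(2),"holder",w2h(s["eef_pos"]).round(4),"z",s["eef_pos"][2].round(4),"yaw",yaw(r).round(3),"zax",r[:,2].round(3),"Fh",round(c*f[0]+q*f[1],2),round(-q*f[0]+c*f[1],2),f[2].round(2),"M",s["moment"].round(3),"j",s["qpos"].round(2),"w",round(s["grip_width"],4),s["finger_force"])
E
python3 - <<'E'
from h import *
st()
rows([((.40,-.32,.30),-2.70,7),((.44,.05,.30),-2.45,7),(h2w(-.16,-.02,.25),-2.26,6)])
E
```

```text
t 0.1 holder [-1.0143 -0.3631] z 0.3029 yaw -2.825 zax [-0.001  0.002 -1.   ] Fh -0.36 -0.48 -1.09 M [ 0.054  0.04  -0.003] j [-1.    0.39  0.01 -0.   -1.19 -0.26] w 0.0856 0.0
[0.0, -0.0, -0.018] [-40.1, 28.0, 0.5]
[0.0, -0.0, -0.018] [-40.5, 27.3, 0.5]
[0.0, -0.0, -0.018] [-41.0, 26.5, 0.5]
[0.0, -0.0, -0.018] [-41.5, 25.8, 0.4]
[0.0, -0.0, -0.018] [-41.9, 25.1, 0.4]
[0.0, -0.0, -0.018] [-42.4, 24.3, 0.4]
[0.0, -0.0, -0.018] [-42.8, 23.6, 0.4]
[-0.0, 0.0, -0.036] [-27.8, 45.3, 0.0]
[-0.0, 0.0, -0.036] [-29.4, 44.3, 0.0]
[-0.0, 0.0, -0.036] [-30.9, 43.2, 0.0]
[-0.0, 0.0, -0.036] [-32.4, 42.1, 0.0]
[-0.0, 0.0, -0.036] [-33.9, 40.9, 0.0]
[-0.0, 0.0, -0.036] [-35.4, 39.7, 0.0]
[-0.0, 0.0, -0.036] [-36.8, 38.4, 0.0]
[-0.0, 0.0, -0.032] [-29.2, 26.4, 8.3]
[-0.0, 0.0, -0.032] [-30.0, 25.5, 8.3]
[-0.0, 0.0, -0.032] [-30.8, 24.5, 8.3]
[-0.0, 0.0, -0.032] [-31.5, 23.6, 8.3]
[-0.0, 0.0, -0.032] [-32.3, 22.6, 8.3]
[-0.0, 0.0, -0.032] [-33.0, 21.5, 8.3]
```

Emit:
arm_command:
  plan:
    - [[0, 0, -0.018], [-40, 28, 0.5], 1]
    - [[0, 0, -0.018], [-40.5, 27, 0.5], 1]
    - [[0, 0, -0.018], [-41, 26.5, 0.5], 1]
    - [[0, 0, -0.018], [-41.5, 26, 0.5], 1]
    - [[0, 0, -0.018], [-42, 25, 0.5], 1]
    - [[0, 0, -0.018], [-42.5, 24, 0.5], 1]
    - [[0, 0, -0.018], [-43, 23.5, 0.5], 1]
    - [[0, 0, -0.036], [-28, 45, 0], 1]
    - [[0, 0, -0.036], [-29.5, 44, 0], 1]
    - [[0, 0, -0.036], [-31, 43, 0], 1]

```text
clock: 1.35
eef_pos: [0.4179, -0.161, 0.3001]
ee_rot: [0.856, -3.022, -0.0]
force: [1.2, 1.1, 0.9]
grip_width: -0.0003
finger_force: 0.0
```

Emit:
arm_command:
  plan:
    - [[0, 0, -0.036], [-32.5, 42, 0], 1]
    - [[0, 0, -0.036], [-34, 41, 0], 1]
    - [[0, 0, -0.036], [-35.5, 39.5, 0], 1]
    - [[0, 0, -0.036], [-37, 38.5, 0], 1]
    - [[0, 0, -0.032], [-29, 26.5, 8], 1]
    - [[0, 0, -0.032], [-30, 25.5, 8], 1]
    - [[0, 0, -0.032], [-31, 24.5, 8], 1]
    - [[0, 0, -0.032], [-31.5, 23.5, 8], 1]
    - [[0, 0, -0.032], [-32, 22.5, 8], 1]
    - [[0, 0, -0.032], [-33, 21.5, 8], 1]

```text
clock: 2.6
eef_pos: [0.4733, 0.2839, 0.2517]
ee_rot: [1.349, -2.836, 0.0]
force: [0.4, -0.2, -0.4]
grip_width: 0.0001
finger_force: 0.0
```

```bash
python3 - <<'E'
from h import *
st(); rows([(h2w(-.155,-.02,.106),-2.26,5)])
E
```

```text
t 2.6 holder [-0.1602 -0.0198] z 0.2517 yaw -2.254 zax [-0.001 -0.001 -1.   ] Fh 0.09 -0.49 -0.43 M [-0.015 -0.047 -0.002] j [ 0.83  0.31 -0.25 -0.   -1.02 -1.52] w 0.0001 0.0
[0.0, -0.0, 0.001] [-1.1, -0.1, 29.1]
[0.0, -0.0, 0.001] [-1.1, -0.1, 29.1]
[0.0, -0.0, 0.001] [-1.0, -0.1, 29.1]
[0.0, -0.0, 0.001] [-1.0, -0.1, 29.1]
[0.0, -0.0, 0.001] [-1.0, -0.0, 29.1]
```

Emit:
arm_command:
  plan:
    - [[0, 0, 0], [-1, 0, 29], 1]
    - [[0, 0, 0], [-1, 0, 29], 1]
    - [[0, 0, 0], [-1, 0, 29], 1]
    - [[0, 0, 0], [-1, 0, 29], 1]
    - [[0, 0, 0], [-1, 0, 29], 1]
    - [[0, 0, 0], [-3, 0, 0], 1]
    - [[0, 0, 0], [-3, 0, 0], 1]
    - [[0, 0, 0], [-3, 0, 0], 1]
    - [[0, 0, 0], [-3, 0, 0], 1]
    - [[0, 0, 0], [-2, 0, 0], 1]

```text
clock: 3.85
eef_pos: [0.4858, 0.2978, 0.108]
ee_rot: [-1.347, 2.837, 0.001]
force: [-0.6, 0.2, -0.7]
grip_width: 0.0001
finger_force: 0.0
```

```bash
cat >> h.py <<'E'
import cv2
def crop(name):
    im=eyes.read_camera("side")[:,:,::-1][195:310,290:420]; a=cv2.resize(im,None,fx=5,fy=5,interpolation=cv2.INTER_CUBIC)
    cv2.imwrite(f"pics/{name}.png",a)
E
python3 - <<'E'
from h import *
st(); crop("p1")
E
```

```text
t 3.85 holder [-0.1415 -0.0205] z 0.108 yaw -2.255 zax [ 0.001  0.001 -1.   ] Fh -0.26 0.56 -0.73 M [-0.012  0.023 -0.014] j [ 0.83  0.51 -0.36  0.   -0.7  -1.52] w 0.0001 0.0
```

View pics/p1.png

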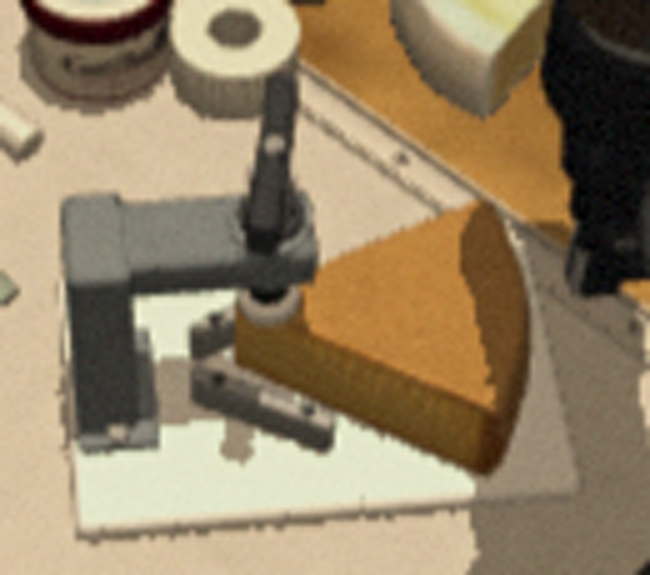

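Emit:
arm_command:
  plan:
    - [[0, 0, 0], [-3, 0, 0], 1]
    - [[0, 0, 0], [-3, 0, 0], 1]
    - [[0, 0, 0], [-3, 0, 0], 1]
    - [[0, 0, 0], [-3, 0, 0], 1]
    - [[0, 0, 0], [-3, 0, 0], 1]
    - [[0, 0, 0], [-3, 0, 0], 1]
    - [[0, 0, 0], [-2, 0, 0], 1]
    - [[0, 0, 0], [-2, 0, 0], 1]
    - [[0, 0, 0], [-2, 0, 0], 1]
    - [[0, 0, 0], [-2, 0, 0], 1]

```text
clock: 5.15
eef_pos: [0.5018, 0.3172, 0.1073]
ee_rot: [1.347, -2.837, 0.001]
force: [-1.1, -2.1, 0.5]
grip_width: 0.0001
finger_force: 1.2
```

```bash
python3 - <<'E'
from h import *
st(); crop("p2")
E
```

```text
t 5.15 holder [-0.1164 -0.0205] z 0.1073 yaw -2.255 zax [-0.001 -0.001 -1.   ] Fh -2.33 -0.52 0.48 M [-0.613  0.325  0.011] j [ 0.84  0.54 -0.3   0.   -0.73 -1.52] w 0.0001 1.1794127992470749
```

View pics/p2.png

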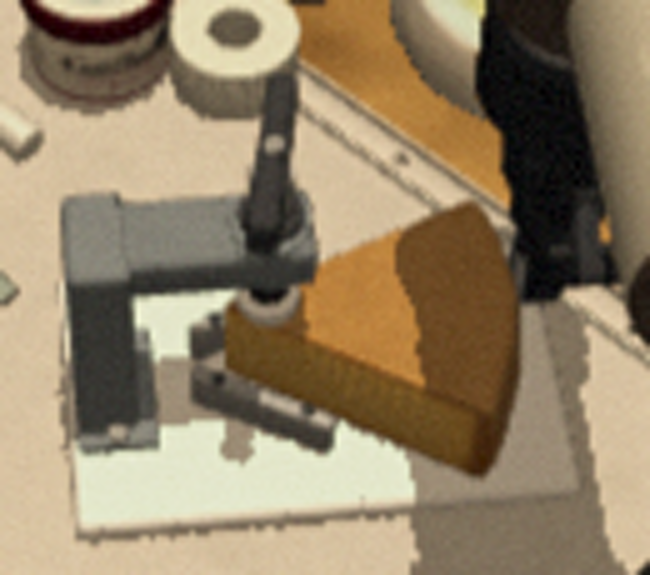

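Emit:
arm_command:
  plan:
    - [[0, 0, 0], [-1, 0, 0], 1]
    - [[0, 0, 0], [-1, 0, 0], 1]
    - [[0, 0, 0], [-1, 0, 0], 1]
    - [[0, 0, 0], [-1, 0, 0], 1]
    - [[0, 0, 0], [-1, 0, 0], 1]
    - [[0, 0, 0], [-1, 0, 0], 1]
    - [[0, 0, 0], [0, 0, 0], 1]
    - [[0, 0, 0], [0, 0, 0], 1]
    - [[0, 0, 0], [0, 0, 0], 1]
    - [[0, 0, 0], [0, 0, 0], 1]

```text
clock: 6.45
eef_pos: [0.5058, 0.3224, 0.1075]
ee_rot: [-1.348, 2.837, 0.0]
force: [0.1, -0.8, -1.3]
grip_width: 0.0002
finger_force: 0.4
```

```bash
cat >> h.py <<'E'
def proj(n,P):
    p=eyes.camera_params(n);T=p["world_from_camera"];c=(P-T[:3,3])@T[:3,:3];return np.c_[p["cx"]+p["fx"]*c[:,0]/-c[:,2],p["cy"]-p["fy"]*c[:,1]/-c[:,2]]
th=np.linspace(-.478,.478,15)
W=np.vstack([[[.062,0]],np.c_[.062-.124*np.cos(th),.124*np.sin(th)]])  # holder-like axes at home
S=4
def hull(q,n="side"):
    c,s=np.cos(q[2]),np.sin(q[2]); xy=W@np.array([[c,s],[-s,c]])+q[:2]
    P=np.array([h2w(x,y,z) for z in(.012,.063) for x,y in xy]); return cv2.convexHull(proj(n,P).astype(np.float32))
def fit(im=None,x0=(-.045,.003,-.08),n="side"):
    im=eyes.read_camera(n) if im is None else im
    hsv=cv2.cvtColor(np.ascontiguousarray(im),cv2.COLOR_RGB2HSV);m=((hsv[:,:,0]<22)&(hsv[:,:,1]>140)&(hsv[:,:,2]>50)).astype(np.uint8)
    roi=(slice(230,300),slice(354,412)) if n=="side" else (slice(240,325),slice(362,440))
    m=m[roi];big=cv2.resize(cv2.blur(m*255.,(1,1)),None,fx=S,fy=S)>127
    def f(q):
        h=((hull(q,n)-[roi[1].start-.5,roi[0].start-.5])*S).round().astype(np.int32);a=np.zeros(big.shape,np.uint8);cv2.fillPoly(a,[h],1)
        return float((a.astype(bool)^big).sum())
    from scipy.optimize import minimize
    b=min((minimize(lambda u:f(np.array(u)*[.01,.01,.1]),np.array([x0[0]+dx,x0[1],x0[2]+dy])/[.01,.01,.1],method="Nelder-Mead",options=dict(initial_simplex=None,xatol=.01,fatol=.5)) for dx in(-.006,.004) for dy in(-.06,.06)),key=lambda r:r.fun)
    print(n,"cheese x,y,yaw",(b.x*[.01,.01,.1]).round(4),"err px",b.fun/S/S,"mask",big.sum()/S/S)
E
python3 - <<'E'
from h import *
st(); 
for n in("side","top"):
    fit(cv2.imread(f"pics/{n}0.png")[:,:,::-1],n=n)
fit(); crop("p3")
E
```

```text
t 6.45 holder [-0.1098 -0.0203] z 0.1075 yaw -2.255 zax [ 0.  0. -1.] Fh -0.56 -0.62 -1.28 M [-0.208 -0.016  0.001] j [ 0.84  0.55 -0.28  0.   -0.74 -1.52] w 0.0002 0.35635285326861776
side cheese x,y,yaw [-0.0424  0.0026 -0.0223] err px 495.0 mask 1972.8125
top cheese x,y,yaw [-0.0448  0.0028 -0.1313] err px 398.1875 mask 2652.875
side cheese x,y,yaw [-0.0327  0.0033 -0.0221] err px 155.875 mask 1545.5
```

```bash
python3 - <<'E'
import cv2,numpy as np
from h import hull
im=cv2.imread("pics/p3.png");hsv=cv2.cvtColor(im,cv2.COLOR_BGR2HSV)
m=((hsv[:,:,0]<22)&(hsv[:,:,1]>140)&(hsv[:,:,2]>50)).astype(np.uint8)
c,_=cv2.findContours(m,cv2.RETR_LIST,cv2.CHAIN_APPROX_NONE)
b=cv2.imread("pics/p3.png");cv2.drawContours(b,c,-1,(255,0,0),1)
for q,col in(((-.0327,.0033,-.022),(0,255,0)),((-.022,0,0),(0,0,255))):
    cv2.polylines(b,[((hull(q)-[290-.4,195-.4])*5).astype(np.int32)],True,col,1)
cv2.imwrite("pics/p3b.png",b)
for pt in((400,300),(450,440),(300,355),(500,420),(490,300),(560,450),(610,150)): print(pt,hsv[pt[1],pt[0]])
E
```

```text
(400, 300) [ 15 173 102]
(450, 440) [ 16 174 104]
(300, 355) [ 17 184 115]
(500, 420) [ 19  67 148]
(490, 300) [ 17 176 107]
(560, 450) [ 16  61 158]
(610, 150) [ 19  81 151]
```

View pics/p3b.png

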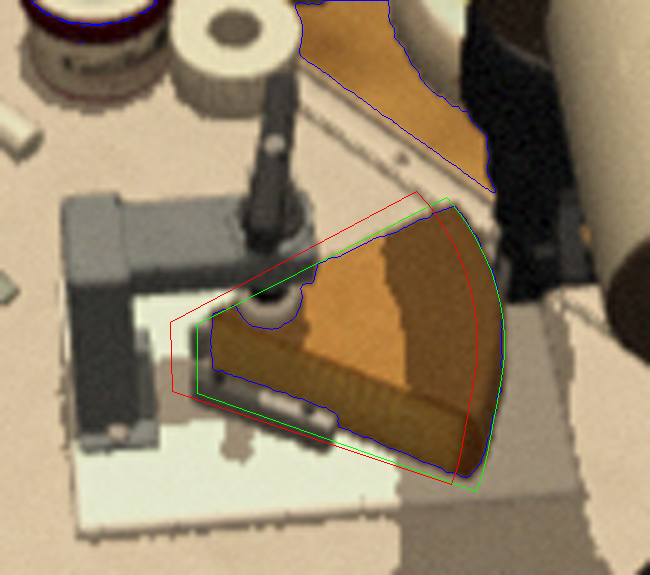

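Emit:
arm_command:
  plan:
    - [[0, 0, 0], [5, 0, 0], 1]
    - [[0, 0, 0], [0, 9, 0], 1]
    - [[0, 0, 0], [0, 9, 0], 1]
    - [[0, 0, 0], [-3, 0, 0], 1]
    - [[0, 0, 0], [-2, 0, 0], 1]
    - [[0, 0, 0], [-2, 0, 0], 1]
    - [[0, 0, 0], [-1, 0, 0], 1]
    - [[0, 0, 0], [-1, 0, 0], 1]
    - [[0, 0, 0], [-1, 0, 0], 1]
    - [[0, 0, 0], [-1, 0, 0], 1]

```text
clock: 7.8
eef_pos: [0.4957, 0.3383, 0.1074]
ee_rot: [1.348, -2.838, 0.0]
force: [-2.8, -2.1, 2.4]
grip_width: -0.0002
finger_force: 2.0
```

```bash
python3 - <<'E'
from h import *
st(); fit(x0=(-.028,.002,0))
E
```

```text
t 7.8 holder [-0.104  -0.0024] z 0.1074 yaw -2.255 zax [-0. -0. -1.] Fh -3.36 0.84 2.44 M [-0.79   0.649  0.005] j [ 0.87  0.55 -0.28  0.   -0.74 -1.55] w -0.0002 1.997760863973852
side cheese x,y,yaw [-0.0255  0.0021 -0.0626] err px 139.5625 mask 1433.5
```

Emit:
arm_command:
  plan:
    - [[0, 0, 0], [-1, 0, 0], 1]
    - [[0, 0, 0], [-1, 0, 0], 1]
    - [[0, 0, 0], [-1, 0, 0], 1]
    - [[0, 0, 0], [-1, 0, 0], 1]
    - [[0, 0, 0], [0, 0, 0], 1]
    - [[0, 0, 0], [0, 0, 0], 1]
    - [[0, 0, 0], [0, 0, 0], 1]
    - [[0, 0, 0], [0, 0, 0], 1]
    - [[0, 0, 0], [0, 0, 0], 1]
    - [[0, 0, 0], [0, 0, 0], 1]

```text
clock: 9.1
eef_pos: [0.498, 0.3412, 0.1074]
ee_rot: [1.348, -2.837, 0.0]
force: [-3.2, -3.4, 2.6]
grip_width: -0.0001
finger_force: 2.7
```

```bash
python3 - <<'E'
from h import *
st(); fit(x0=(-.025,.002,0))
E
```

```text
t 9.1 holder [-0.1002 -0.0023] z 0.1074 yaw -2.255 zax [-0. -0. -1.] Fh -4.67 0.3 2.59 M [-1.065  0.951  0.003] j [ 0.87  0.55 -0.27 -0.   -0.75 -1.55] w -0.0001 2.6728035842097597
side cheese x,y,yaw [-0.022   0.002  -0.0598] err px 126.4375 mask 1361.875
```

Emit:
arm_command:
  plan:
    - [[0, 0, 0], [-1, 0, 0], 1]
    - [[0, 0, 0], [-1, 0, 0], 1]
    - [[0, 0, 0], [-0.5, 0, 0], 1]
    - [[0, 0, 0], [-0.5, 0, 0], 1]
    - [[0, 0, 0], [0, 0, 0], 1]
    - [[0, 0, 0], [0, 0, 0], 1]
    - [[0, 0, 0], [0, 0, 0], 1]
    - [[0, 0, 0], [0, 0, 0], 1]
    - [[0, 0, 0], [0, 0, 0], 1]
    - [[0, 0, 0], [0, 0, 0], 1]

```text
clock: 10.4
eef_pos: [0.4986, 0.3417, 0.1073]
ee_rot: [1.344, -2.833, 0.004]
force: [-5.8, -7.8, 7.4]
grip_width: 0.0001
finger_force: 5.5
```

```bash
python3 - <<'E'
from h import *
st(); fit(x0=(-.022,.002,0))
im=cv2.imread("pics/p3.png");crop("p4")
a=cv2.imread("pics/p4.png")
for q,col in(((-.022,0,0),(0,0,255)),):
    cv2.polylines(a,[((hull(q)-[290-.4,195-.4])*5).astype(np.int32)],True,col,1)
cv2.imwrite("pics/p4b.png",a)
E
```

```text
t 10.4 holder [-0.0995 -0.0024] z 0.1073 yaw -2.255 zax [-0.004 -0.005 -1.   ] Fh -9.73 -0.47 7.36 M [-2.084  1.893  0.029] j [ 0.87  0.55 -0.27 -0.   -0.76 -1.55] w 0.0001 5.512004450865788
side cheese x,y,yaw [-0.0215  0.0021 -0.0627] err px 128.25 mask 1364.875
```

View pics/p4b.png

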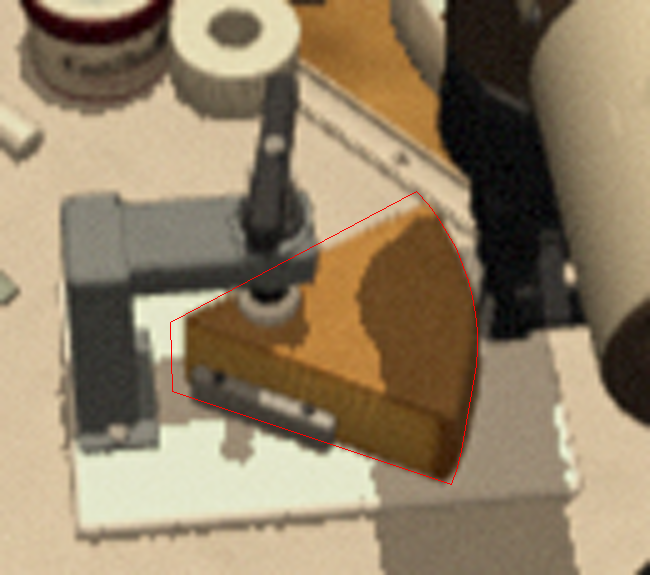

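Emit:
arm_command:
  plan:
    - [[0, 0, 0], [6, 0, 0], 1]
    - [[0, 0, 0], [0, -9, 0], 1]
    - [[0, 0, 0], [0, -9, 0], 1]
    - [[0, 0, 0], [0, -9, 0], 1]
    - [[0, 0, 0], [-3, 0, 0], 1]
    - [[0, 0, 0], [-2, 0, 0], 1]
    - [[0, 0, 0], [-1, 0, 0], 1]
    - [[0, 0, 0], [-0.5, 0, 0], 1]
    - [[0, 0, 0], [-0.5, 0, 0], 1]
    - [[0, 0, 0], [0, 0, 0], 1]

```text
clock: 11.8
eef_pos: [0.521, 0.3268, 0.1073]
ee_rot: [1.347, -2.836, 0.001]
force: [-1.6, -2.5, 2.6]
grip_width: -0.0002
finger_force: 1.7
```

```bash
python3 - <<'E'
from h import *
st(); fit(x0=(-.022,.002,-.03))
E
```

```text
t 11.8 holder [-0.0967 -0.0293] z 0.1073 yaw -2.255 zax [-0.001 -0.001 -1.   ] Fh -2.99 -0.33 2.57 M [-0.835  0.356 -0.02 ] j [ 0.82  0.57 -0.24 -0.   -0.76 -1.51] w -0.0002 1.6726061218651012
side cheese x,y,yaw [-0.0214  0.0021  0.0321] err px 138.625 mask 1347.875
```

Emit:
arm_command:
  plan:
    - [[0, 0, 0], [-0.5, 0, 0], 1]
    - [[0, 0, 0], [-0.5, 0, 0], 1]
    - [[0, 0, 0], [-0.5, 0, 0], 1]
    - [[0, 0, 0], [-0.5, 0, 0], 1]
    - [[0, 0, 0], [-0.5, 0, 0], 1]
    - [[0, 0, 0], [-0.5, 0, 0], 1]
    - [[0, 0, 0], [0, 0, 0], 1]
    - [[0, 0, 0], [0, 0, 0], 1]
    - [[0, 0, 0], [0, 0, 0], 1]
    - [[0, 0, 0], [0, 0, 0], 1]

```text
clock: 13.1
eef_pos: [0.5221, 0.3274, 0.1072]
ee_rot: [1.344, -2.833, 0.004]
force: [-3.9, -8.6, 5.4]
grip_width: 0.0002
finger_force: 4.4
```

```bash
python3 - <<'E'
from h import *
st(); fit(x0=(-.022,.002,-.03))
E
```

```text
t 13.1 holder [-0.0955 -0.0298] z 0.1072 yaw -2.256 zax [-0.005 -0.005 -1.   ] Fh -9.06 -2.46 5.39 M [-2.236  1.011  0.11 ] j [ 0.82  0.57 -0.24  0.   -0.77 -1.51] w 0.0002 4.419266846962273
side cheese x,y,yaw [-0.0208  0.0019  0.0265] err px 129.875 mask 1348.875
```

Emit:
arm_command:
  plan:
    - [[0, 0, 0], [10, 0, 0], 1]
    - [[0, 0, 0], [0, 9, 0], 1]
    - [[0, 0, 0], [0, 9, 0], 1]
    - [[0, 0, 0], [0, 9, 0], 1]
    - [[0, 0, 0], [-4, 0, 0], 1]
    - [[0, 0, 0], [-1, 0, 0], 1]
    - [[0, 0, 0], [-1, 0, 0], 1]
    - [[0, 0, 0], [-1, 0, 0], 1]
    - [[0, 0, 0], [-0.5, 0, 0], 1]
    - [[0, 0, 0], [-0.5, 0, 0], 1]

```text
clock: 14.4
eef_pos: [0.5007, 0.3439, 0.1072]
ee_rot: [1.345, -2.835, 0.002]
force: [-4.0, -4.7, 4.2]
grip_width: 0.0002
finger_force: 3.6
```

```bash
python3 - <<'E'
from h import *
st(); fit(x0=(-.022,.002,-.03))
E
```

```text
t 14.4 holder [-0.0964 -0.0027] z 0.1072 yaw -2.256 zax [-0.002 -0.003 -1.   ] Fh -6.21 0.08 4.21 M [-1.471  1.226 -0.003] j [ 0.87  0.56 -0.26  0.   -0.76 -1.55] w 0.0002 3.553107639454538
side cheese x,y,yaw [-0.018  0.002  0.03 ] err px 132.0625 mask 1290.875
```

Emit:
arm_command:
  plan:
    - [[0, 0, 0], [-0.5, 0, 0], 1]
    - [[0, 0, 0], [-0.5, 0, 0], 1]
    - [[0, 0, 0], [-0.5, 0, 0], 1]
    - [[0, 0, 0], [-0.5, 0, 0], 1]
    - [[0, 0, 0], [-0.5, 0, 0], 1]
    - [[0, 0, 0], [0, 0, 0], 1]
    - [[0, 0, 0], [0, 0, 0], 1]
    - [[0, 0, 0], [0, 0, 0], 1]
    - [[0, 0, 0], [0, 0, 0], 1]
    - [[0, 0, 0], [0, 0, 0], 1]

```text
clock: 15.7
eef_pos: [0.5015, 0.3445, 0.1071]
ee_rot: [1.343, -2.833, 0.005]
force: [-5.1, -7.5, 6.6]
grip_width: -0.0002
finger_force: 5.1
```

```bash
python3 - <<'E'
from h import *
st(); fit(x0=(-.022,.002,-.03)); crop("p5")
E
```

```text
t 15.7 holder [-0.0955 -0.003 ] z 0.1071 yaw -2.256 zax [-0.005 -0.006 -1.   ] Fh -9.08 -0.84 6.59 M [-2.218  1.477 -0.013] j [ 0.87  0.56 -0.26  0.   -0.76 -1.55] w -0.0002 5.096437468155273
side cheese x,y,yaw [-0.0174  0.0021  0.0292] err px 138.0625 mask 1277.875
```

View pics/p5.png

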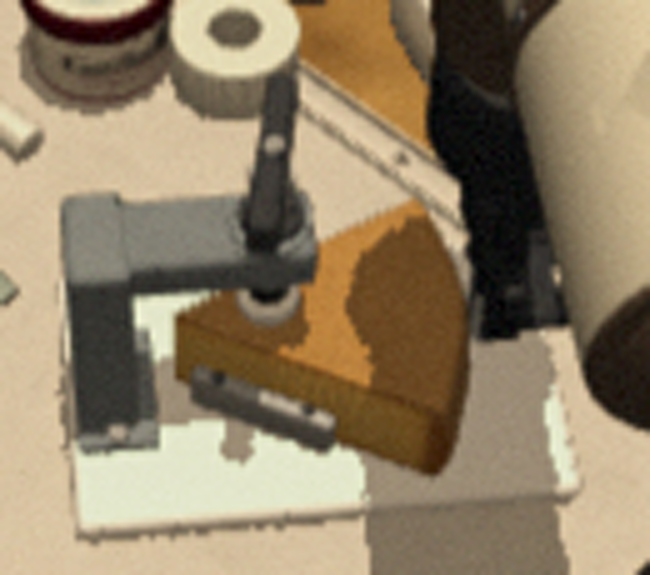

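```bash
python3 - <<'E'
from h import *
def cor(a,b):
    c=inh(back("side",sb([a,b]),.063),Q);d=c[1]-c[0];print(c.round(4).tolist(),"yaw",-np.arctan2(d[0],d[1]).round(3),"mid",c.mean(0).round(4))
cor((415,202),(437,412))
l=[(178,318),(437,412)];c=inh(back("side",sb(l),.063),Q);d=c[0]-c[1];print("cheese near top",c.round(4).tolist(),np.arctan2(-d[1],d[0]).round(3))
# silhouette x,y,yaw shift p4->p5 by registering cheese masks
def m(n):
    h=cv2.cvtColor(cv2.imread(f"pics/{n}.png"),cv2.COLOR_BGR2HSV);k=cv2.inRange(h,(0,140,50),(22,255,255));k[:190,:]=0
    n,l,s,_=cv2.connectedComponentsWithStats(k);i=1+s[1:,4].argmax();c,_=cv2.findContours((l==i).astype(np.uint8),cv2.RETR_EXTERNAL,cv2.CHAIN_APPROX_NONE);return c[0][:,0]
for n in("p3","p4","p5"):
    c=m(n);s=c[(c[:,0]>340)]
    low=np.array([[x,s[s[:,0]==x,1].max()] for x in range(345,430,3)]);up=np.array([[x,s[s[:,0]==x,1].min()] for x in range(330 if 0 else 345,405,3)])
    o=[]
    for a,z in((low,.012),(up,.063)):
        w=inh(back("side",sb(a),z),Q);p=np.polyfit(w[:,0],w[:,1],1);o+= [np.arctan(p[0]).round(3),np.polyval(p,-.05).round(4)]
    print(n,"near-bottom / far-top edge angles, y at x=-.05:",o)
E
```

```text
[[-0.0684, -0.0514], [-0.0602, 0.0537]] yaw -0.078 mid [-0.0643  0.0011]
cheese near top [[0.0369, -0.0019], [-0.0602, 0.0537]] 0.519
p3 near-bottom / far-top edge angles, y at x=-.05: [np.float64(-0.569), np.float64(0.0384), np.float64(0.37), np.float64(-0.0341)]
p4 near-bottom / far-top edge angles, y at x=-.05: [np.float64(-0.529), np.float64(0.0445), np.float64(0.421), np.float64(-0.0396)]
p5 near-bottom / far-top edge angles, y at x=-.05: [np.float64(-0.519), np.float64(0.0441), np.float64(0.402), np.float64(-0.0439)]
```

Emit:
arm_command:
  plan:
    - [[0, 0, 0], [8, 0, 0], 1]
    - [[0, 0, 0], [0, -10, 0], 1]
    - [[0, 0, 0], [0, -10, 0], 1]
    - [[0, 0, 0], [0, -13, 0], 1]
    - [[0, 0, 0], [-5, 0, 0], 1]
    - [[0, 0, 0], [-2, 0, 0], 1]
    - [[0, 0, 0], [-1, 0, 0], 1]
    - [[0, 0, 0], [-1, 0, 0], 1]
    - [[0, 0, 0], [-0.5, 0, 0], 1]
    - [[0, 0, 0], [-0.5, 0, 0], 1]

```text
clock: 17.05
eef_pos: [0.5288, 0.3269, 0.1072]
ee_rot: [1.346, -2.835, 0.002]
force: [-2.9, -4.7, 2.6]
grip_width: 0.0006
finger_force: 2.6
```

```bash
cat >> h.py <<'E'
def edges():
    crop("tmp");h=cv2.cvtColor(cv2.imread("pics/tmp.png"),cv2.COLOR_BGR2HSV);k=cv2.inRange(h,(0,140,50),(22,255,255));k[:190,:]=0
    n,l,s,_=cv2.connectedComponentsWithStats(k);i=1+s[1:,4].argmax();c,_=cv2.findContours((l==i).astype(np.uint8),cv2.RETR_EXTERNAL,cv2.CHAIN_APPROX_NONE);s=c[0][:,0]
    o=[]
    for f,b,z in((np.max,425,.012),(np.min,400,.063)):
        a=np.array([[x,f(s[s[:,0]==x,1])] for x in range(345,b,3)]);w=inh(back("side",sb(a),z),Q);p=np.polyfit(w[:,0],w[:,1],1);o+= [np.arctan(p[0]).round(3),np.polyval(p,-.05).round(4)]
    print("edges",[float(v) for v in o],"yaw raw",round(float(o[0]+o[2])/2,3))
E
python3 - <<'E'
from h import *
st(); edges()
E
```

```text
t 17.05 holder [-0.0917 -0.0352] z 0.1072 yaw -2.255 zax [-0.002 -0.002 -1.   ] Fh -5.48 -0.73 2.63 M [-1.155  0.866  0.055] j [ 0.81  0.58 -0.22 -0.   -0.78 -1.5 ] w 0.0006 2.5763985654339194
edges [-0.53, 0.0441, 0.408, -0.0435] yaw raw -0.061
```

Emit:
arm_command:
  plan:
    - [[0, 0, 0], [-0.7, 0, 0], 1]
    - [[0, 0, 0], [-0.7, 0, 0], 1]
    - [[0, 0, 0], [-0.7, 0, 0], 1]
    - [[0, 0, 0], [-0.7, 0, 0], 1]
    - [[0, 0, 0], [-0.7, 0, 0], 1]
    - [[0, 0, 0], [0, 0, 0], 1]
    - [[0, 0, 0], [0, 0, 0], 1]
    - [[0, 0, 0], [0, 0, 0], 1]
    - [[0, 0, 0], [0, 0, 0], 1]
    - [[0, 0, 0], [0, 0, 0], 1]

```text
clock: 18.35
eef_pos: [0.5293, 0.3274, 0.1071]
ee_rot: [1.342, -2.829, 0.005]
force: [-7.0, -8.6, 9.1]
grip_width: 0.0001
finger_force: 5.6
```

```bash
python3 - <<'E'
from h import *
st(); edges()
E
```

```text
t 18.35 holder [-0.0909 -0.0352] z 0.1071 yaw -2.256 zax [-0.008 -0.007 -1.   ] Fh -11.04 -0.07 9.13 M [-2.467  2.103  0.058] j [ 0.81  0.58 -0.22 -0.   -0.79 -1.5 ] w 0.0001 5.614124016137794
edges [-0.527, 0.0441, 0.402, -0.0435] yaw raw -0.062
```

Emit:
arm_command:
  plan:
    - [[0, 0, 0], [10, 0, 0], 1]
    - [[0, 0, 0], [30, 0, 0], 1]
    - [[0, 0, 0], [30, 0, 0], 1]
    - [[0, 0, -0.18], [0, 0, -25], 1]
    - [[0, 0, -0.18], [0, 0, -25], 1]
    - [[0, 0, -0.18], [0, 0, -25], 0]
    - [[0, 0, -0.18], [0, 0, -25], 0]
    - [[0, 0, -0.18], [0, 0, -25], 0]
    - [[0, 0, -0.18], [0, 0, -25], 0]
    - [[0, 0, -0.18], [0, 0, -10], 0]

```text
clock: 19.65
eef_pos: [0.4887, 0.2777, 0.2697]
ee_rot: [-2.76, 1.487, -0.003]
force: [-0.2, 0.4, -0.0]
grip_width: 0.0853
finger_force: 0.0
```

```bash
python3 - <<'E'
from h import *
st(); edges()
im=eyes.read_camera("top")[:,:,::-1][185:345,280:450]
cv2.imwrite("pics/t1.png",cv2.resize(im,None,fx=3.5,fy=3.5,interpolation=cv2.INTER_CUBIC))
E
```

```text
t 19.65 holder [-0.1552 -0.0355] z 0.2697 yaw -0.988 zax [ 0.005  0.005 -1.   ] Fh 0.15 0.36 -0.04 M [0.006 0.044 0.025] j [ 0.81  0.3  -0.2   0.   -1.06 -0.22] w 0.0853 0.0
edges [-0.532, 0.044, 0.42, -0.0444] yaw raw -0.056
```

View pics/t1.png

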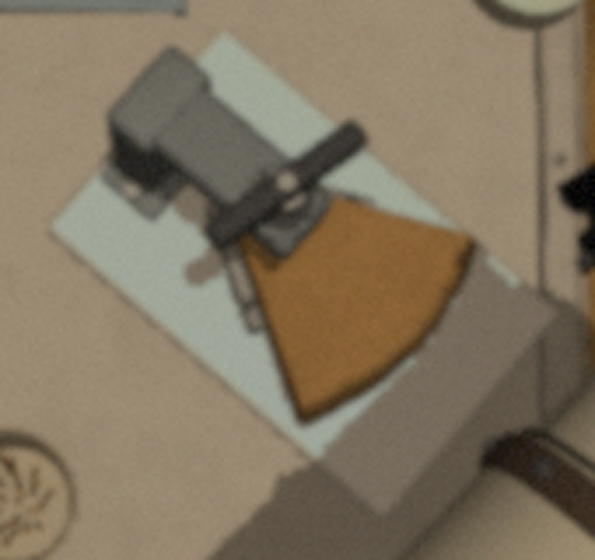

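```bash
python3 - <<'E'
from h import *
c=inh(back("top",ta([(473,240),(301,420)]),.063),Q);d=c[1]-c[0];print(c.round(4).tolist(),"yaw",-np.arctan2(d[0],d[1]).round(3),c.mean(0))
im=np.zeros((480,640,3),np.uint8)
t=cv2.imread("pics/t1.png");t=cv2.resize(t,(170,160),interpolation=cv2.INTER_AREA);im[185:345,280:450]=t
fit(im[:,:,::-1],x0=(-.022,0,-.02),n="top")
rows([(h2w(-.05,-.01,.285),0.28,7),(h2w(0,0,.285),1.55,7),(h2w(0,0,.285),2.20,4),(h2w(0,0,.225),2.20,3)])
E
```

```text
[[-0.0723, -0.052], [-0.066, 0.0592]] yaw -0.057 [-0.06914403  0.00358715]
top cheese x,y,yaw [-0.019  -0.     -0.0936] err px 277.375 mask 2079.875
[-0.001, -0.0, -0.182] [-8.0, -13.3, -2.1]
[-0.001, -0.0, -0.182] [-5.5, -14.5, -2.2]
[-0.001, -0.0, -0.182] [-2.8, -15.3, -2.2]
[-0.001, -0.0, -0.182] [0.1, -15.5, -2.2]
[-0.001, -0.0, -0.182] [2.9, -15.2, -2.2]
[-0.001, -0.0, -0.182] [5.6, -14.5, -2.2]
[-0.001, -0.0, -0.182] [8.1, -13.2, -2.2]
[-0.0, 0.0, -0.181] [5.1, -5.2, -0.0]
[-0.0, 0.0, -0.181] [5.9, -4.2, -0.0]
[-0.0, 0.0, -0.181] [6.6, -3.1, -0.0]
[-0.0, 0.0, -0.181] [7.1, -1.8, -0.0]
[-0.0, 0.0, -0.181] [7.3, -0.5, -0.0]
[-0.0, 0.0, -0.181] [7.2, 0.8, 0.0]
[-0.0, 0.0, -0.181] [7.0, 2.1, 0.0]
[0.0, 0.0, -0.163] [0.0, 0.0, 0.0]
[0.0, 0.0, -0.163] [0.0, 0.0, 0.0]
[0.0, 0.0, -0.163] [0.0, 0.0, 0.0]
[0.0, 0.0, -0.163] [0.0, 0.0, 0.0]
[-0.0, 0.0, 0.0] [0.0, -0.0, 20.0]
[-0.0, 0.0, 0.0] [0.0, -0.0, 20.0]
[-0.0, 0.0, 0.0] [0.0, -0.0, 20.0]
```

```bash
python3 - <<'E'
from h import *
def ang(n,pts,z):
    w=back(n,pts,z)[:,:2];d=np.linalg.svd(w-w.mean(0))[2][0];r=(w-w.mean(0))@[-d[1],d[0]]
    return d,w.mean(0),r.std()
def edge(img,p,q,k=40,half=8):
    """subpixel strongest-gradient points along segment p-q"""
    p,q=np.array(p,float),np.array(q,float);t=(q-p)/np.linalg.norm(q-p);nn=np.array([-t[1],t[0]]);s=np.arange(-half,half+.01,.25);out=[]
    for f in np.linspace(0.04,.96,k):
        c=p+f*(q-p);xy=(c+s[:,None]*nn).astype(np.float32);v=cv2.remap(img,xy[None,:,0],xy[None,:,1],cv2.INTER_LINEAR)[0];g=np.abs(np.gradient(cv2.GaussianBlur(v.reshape(1,-1),(0,0),3)[0]));out.append(c+s[g.argmax()]*nn)
    out=np.array(out)
    for _ in range(4):
        l=np.polyfit((out-p)@t,(out-p)@nn,1);r=(out-p)@nn-np.polyval(l,(out-p)@t);out=out[np.abs(r)<=max(1.5*np.median(np.abs(r)),.3)]
    return out
def rep(name,n,img,p,q,z,half=5):
    e=edge(img,p,q,half=half);d,m,s=ang(n,e,z);a=(np.arctan2(d[1],d[0])-Q[2]);a=(a+np.pi/2)%np.pi-np.pi/2
    print(name,"angle rel Q %.3f"%a,"pt in holder",inh(m,Q).round(4)[0],"n",len(e),"std mm %.2f"%(s*1e3))
for n,f in(("top","top0"),("side","side0")):
    rgb=cv2.imread(f"pics/{f}.png").astype(np.float32);g=rgb@np.float32([.5,.3,.2]) if 0 else rgb[:,:,0].copy()
    if n=="top":
        A,B,C,D=ta([(50,228),(222,33),(553,312),(385,515)])
        rep("AD",n,g,A,D,.012,3);rep("BC",n,g,B+(C-B)*0,C,.012,3);rep("AB",n,g,A+(B-A)*.0,B,.012,3);rep("DC",n,g,D,C,.012,3)
        rep("arm L",n,g,ta((165,150)),ta((212,200)),.124,2);rep("arm R",n,g,ta((215,95)),ta((280,155)),.124,2)
        rep("railL",n,g,ta((232,262)),ta((247,322)),.034,2)
    else:
        rep("side AD",n,g,sb((80,526)),sb((578,490)),.012,2)
        rep("arm lower edge near",n,g,sb((140,290)),sb((240,280)),.098,2);rep("arm far top",n,g,sb((125,202)),sb((240,200)),.124,2)
        rep("rail near bottom",n,g,sb((200,408)),sb((320,450)),.012,2)
t=cv2.imread("pics/t1.png").astype(np.float32)[:,:,0].copy()  # crop px
s=lambda e:e/3.5+[280-.36,185-.36]
for nm,p,q,z in(("cheese L",(255,285),(296,405),.03),("cheese R",(370,210),(465,237),.063)):
    e=edge(t,p,q,half=10);d,m,sd=ang("top",s(e),z);a=(np.arctan2(d[1],d[0])-Q[2]+np.pi/2)%np.pi-np.pi/2;print(nm,"%.3f"%a,inh(m,Q).round(4)[0],len(e),"%.2f"%(sd*1e3))
E
```

```text
AD angle rel Q -0.004 pt in holder [-0.0136  0.063 ] n 35 std mm 0.19
BC angle rel Q -0.008 pt in holder [-0.0011 -0.0623] n 28 std mm 0.23
AB angle rel Q 1.570 pt in holder [0.082  0.0032] n 24 std mm 0.22
DC angle rel Q 1.562 pt in holder [-0.123   0.0063] n 33 std mm 0.22
arm L angle rel Q -0.177 pt in holder [0.0346 0.0184] n 20 std mm 0.24
arm R angle rel Q -0.016 pt in holder [ 0.0311 -0.0159] n 40 std mm 0.13
railL angle rel Q -0.689 pt in holder [-0.0105  0.034 ] n 17 std mm 0.16
side AD angle rel Q -0.009 pt in holder [-0.0184  0.064 ] n 40 std mm 0.27
arm lower edge near angle rel Q 0.021 pt in holder [0.0328 0.01  ] n 40 std mm 0.00
arm far top angle rel Q -0.031 pt in holder [ 0.0346 -0.0156] n 36 std mm 0.29
rail near bottom angle rel Q -0.498 pt in holder [0.004  0.0242] n 26 std mm 0.29
cheese L -0.559 [-0.0289  0.0364] 13 0.09
cheese R 0.420 [-0.0484 -0.0428] 14 0.07
```

```bash
python3 - <<'E'
from h import *
rows([(h2w(-.066,.095,.285),.875,10),(h2w(-.066,.095,.118),.875,6),(h2w(-.066,.075,.118),.875,4)])
E
```

```text
[-0.001, -0.001, -0.187] [-15.1, -4.6, -1.5]
[-0.001, -0.001, -0.187] [-14.0, -7.4, -1.5]
[-0.001, -0.001, -0.187] [-12.4, -9.8, -1.5]
[-0.001, -0.001, -0.187] [-10.4, -12.0, -1.5]
[-0.001, -0.001, -0.187] [-8.0, -13.7, -1.5]
[-0.001, -0.001, -0.187] [-5.3, -14.9, -1.5]
[-0.001, -0.001, -0.187] [-2.4, -15.6, -1.5]
[-0.001, -0.001, -0.187] [0.5, -15.8, -1.5]
[-0.001, -0.001, -0.187] [3.5, -15.4, -1.5]
[-0.001, -0.001, -0.187] [6.3, -14.5, -1.6]
[-0.0, -0.0, 0.0] [-0.0, -0.0, 27.8]
[-0.0, -0.0, 0.0] [-0.0, -0.0, 27.8]
[-0.0, -0.0, 0.0] [-0.0, -0.0, 27.8]
[-0.0, -0.0, 0.0] [-0.0, -0.0, 27.8]
[-0.0, -0.0, 0.0] [-0.0, -0.0, 27.8]
[-0.0, -0.0, 0.0] [-0.0, -0.0, 27.8]
[0.0, -0.0, -0.0] [0.0, 5.0, 0.0]
[0.0, -0.0, -0.0] [0.0, 5.0, 0.0]
[0.0, -0.0, -0.0] [0.0, 5.0, 0.0]
[0.0, -0.0, -0.0] [0.0, 5.0, 0.0]
```

Emit:
arm_command:
  plan:
    - [[0, 0, -0.187], [-15, -4.5, -1.5], 1]
    - [[0, 0, -0.187], [-14, -7.5, -1.5], 1]
    - [[0, 0, -0.187], [-12.5, -10, -1.5], 1]
    - [[0, 0, -0.187], [-10.5, -12, -1.5], 1]
    - [[0, 0, -0.187], [-8, -13.5, -1.5], 1]
    - [[0, 0, -0.187], [-5.5, -15, -1.5], 1]
    - [[0, 0, -0.187], [-2.5, -15.5, -1.5], 1]
    - [[0, 0, -0.187], [0.5, -16, -1.5], 1]
    - [[0, 0, -0.187], [3.5, -15.5, -1.5], 1]
    - [[0, 0, -0.187], [6.5, -14.5, -1.5], 1]

```text
clock: 21.0
eef_pos: [0.4435, 0.4297, 0.2816]
ee_rot: [-2.843, -1.335, -0.001]
force: [-0.7, 0.5, -0.8]
grip_width: 0.0004
finger_force: 0.0
```

```bash
python3 - <<'E'
from h import *
st();rows([(h2w(-.066,.095,.118),.875,6),(h2w(-.066,.077,.118),.875,4)])
E
```

```text
t 21.0 holder [-0.0667  0.0961] z 0.2816 yaw 0.878 zax [ 0.     0.001 -1.   ] Fh -0.06 0.89 -0.77 M [ 0.014 -0.002  0.023] j [ 1.03  0.39 -0.05 -0.   -1.14  1.42] w 0.0004 0.0
[-0.0, -0.0, 0.0] [0.1, 0.2, 27.3]
[-0.0, -0.0, 0.0] [0.1, 0.2, 27.3]
[-0.0, -0.0, 0.0] [0.1, 0.2, 27.3]
[-0.0, -0.0, 0.0] [0.1, 0.2, 27.3]
[-0.0, -0.0, 0.0] [0.1, 0.2, 27.3]
[-0.0, -0.0, 0.0] [0.1, 0.2, 27.3]
[-0.0, 0.0, 0.0] [0.0, 4.5, 0.0]
[-0.0, 0.0, 0.0] [0.0, 4.5, 0.0]
[-0.0, 0.0, 0.0] [0.0, 4.5, 0.0]
[-0.0, 0.0, 0.0] [0.0, 4.5, 0.0]
```

Emit:
arm_command:
  plan:
    - [[0, 0, 0], [0, 0, 27], 1]
    - [[0, 0, 0], [0, 0, 27], 1]
    - [[0, 0, 0], [0, 0, 27], 1]
    - [[0, 0, 0], [0, 0, 27], 1]
    - [[0, 0, 0], [0, 0, 27], 1]
    - [[0, 0, 0], [0, 0, 27], 1]
    - [[0, 0, 0], [0, 5, 0], 1]
    - [[0, 0, 0], [0, 5, 0], 1]
    - [[0, 0, 0], [0, 4, 0], 1]
    - [[0, 0, 0], [0, 4, 0], 1]

```text
clock: 22.25
eef_pos: [0.458, 0.4173, 0.1215]
ee_rot: [-2.845, -1.33, -0.003]
force: [0.5, 0.6, 0.3]
grip_width: 0.0003
finger_force: 0.0
```

Emit:
arm_command:
  plan:
    - [[0, 0, 0], [0, 1, 0], 1]
    - [[0, 0, 0], [0, 1, 0], 1]
    - [[0, 0, 0], [0, 1, 0], 1]
    - [[0, 0, 0], [0, 1, 0], 1]
    - [[0, 0, 0], [0, 1, 0], 1]
    - [[0, 0, 0], [0, 1, 0], 1]
    - [[0, 0, 0], [0, 0.5, 0], 1]
    - [[0, 0, 0], [0, 0.5, 0], 1]
    - [[0, 0, 0], [0, 0, 0], 1]
    - [[0, 0, 0], [0, 0, 0], 1]

```text
clock: 23.5
eef_pos: [0.4628, 0.4127, 0.1204]
ee_rot: [2.846, 1.331, -0.0]
force: [-0.3, 0.5, -0.3]
grip_width: 0.0004
finger_force: 0.0
```

```bash
python3 - <<'E'
from h import *
st();edges()
E
```

```text
t 23.5 holder [-0.0674  0.0703] z 0.1204 yaw 0.875 zax [ 0. -0. -1.] Fh 0.22 0.54 -0.29 M [-0.011 -0.026  0.011] j [ 0.99  0.56 -0.22  0.   -0.8   1.46] w 0.0004 0.0
edges [-0.531, 0.0441, -0.403, -0.0359] yaw raw -0.467
```

Emit:
arm_command:
  plan:
    - [[0, 0, 0], [0, 1, 0], 1]
    - [[0, 0, 0], [0, 1, 0], 1]
    - [[0, 0, 0], [0, 1, 0], 1]
    - [[0, 0, 0], [0, 1, 0], 1]
    - [[0, 0, 0], [0, 0.5, 0], 1]
    - [[0, 0, 0], [0, 0.5, 0], 1]
    - [[0, 0, 0], [0, 0, 0], 1]
    - [[0, 0, 0], [0, 0, 0], 1]
    - [[0, 0, 0], [0, 0, 0], 1]
    - [[0, 0, 0], [0, 0, 0], 1]

```text
clock: 24.8
eef_pos: [0.4665, 0.4095, 0.1204]
ee_rot: [2.846, 1.331, -0.001]
force: [-4.2, 0.7, 0.3]
grip_width: 0.0002
finger_force: 1.7
```

```bash
python3 - <<'E'
from h import *
st();edges()
E
```

```text
t 24.8 holder [-0.0676  0.0654] z 0.1204 yaw 0.875 zax [-0. -0. -1.] Fh -2.14 3.73 0.35 M [0.222 1.039 0.068] j [ 0.98  0.56 -0.22 -0.   -0.8   1.47] w 0.0002 1.6754818227491342
edges [-0.509, 0.0422, -0.647, -0.0351] yaw raw -0.578
```

Emit:
arm_command:
  plan:
    - [[0, 0, 0], [0, 0.7, 0], 1]
    - [[0, 0, 0], [0, 0.7, 0], 1]
    - [[0, 0, 0], [0, 0.7, 0], 1]
    - [[0, 0, 0], [0, 0.7, 0], 1]
    - [[0, 0, 0], [0, 0.7, 0], 1]
    - [[0, 0, 0], [0, 0, 0], 1]
    - [[0, 0, 0], [0, 0, 0], 1]
    - [[0, 0, 0], [0, 0, 0], 1]
    - [[0, 0, 0], [0, 0, 0], 1]
    - [[0, 0, 0], [0, 0, 0], 1]

```text
clock: 26.1
eef_pos: [0.4671, 0.4081, 0.1204]
ee_rot: [-2.844, -1.331, 0.004]
force: [-12.2, 3.9, 3.7]
grip_width: 0.0005
finger_force: 6.6
```

```bash
python3 - <<'E'
from h import *
st();edges()
E
```

```text
t 26.1 holder [-0.0683  0.0641] z 0.1204 yaw 0.875 zax [-0.003  0.    -1.   ] Fh -4.7 11.91 3.68 M [ 1.279  3.628 -0.042] j [ 0.98  0.56 -0.22 -0.   -0.8   1.47] w 0.0005 6.575267136795446
edges [-0.491, 0.0412, -0.355, -0.0393] yaw raw -0.423
```

Emit:
arm_command:
  plan:
    - [[0, 0, 0], [0, -8, 0], 1]
    - [[0, 0, 0], [0, -16, 0], 1]
    - [[0, 0, 0], [-25, 0, 0], 1]
    - [[0, 0, 0], [-25, 0, 0], 1]
    - [[0, 0, 0], [-25, 0, 4], 1]
    - [[0, 0, 0], [0, 30, 4], 1]
    - [[0, 0, 0], [0, 30, 0], 1]
    - [[0, 0, 0], [0, 30, 0], 1]
    - [[0, 0, 0], [12, 0, 0], 1]
    - [[0, 0, 0], [12, 0, 0], 1]

```text
clock: 27.4
eef_pos: [0.4879, 0.3268, 0.1126]
ee_rot: [-2.845, -1.331, -0.001]
force: [-0.7, 0.0, -0.6]
grip_width: -0.0001
finger_force: 0.0
```

```bash
python3 - <<'E'
from h import *
st();edges()
E
```

```text
t 27.4 holder [-0.1178 -0.0037] z 0.1126 yaw 0.875 zax [ 0.001  0.    -1.   ] Fh -0.44 0.55 -0.59 M [0.092 0.001 0.002] j [ 0.87  0.52 -0.31  0.   -0.73  1.58] w -0.0001 0.0
edges [-0.515, 0.0419, 0.445, -0.0465] yaw raw -0.035
```

Emit:
arm_command:
  plan:
    - [[0, 0, 0], [6, 0, 0], 1]
    - [[0, 0, 0], [6, 0, 0], 1]
    - [[0, 0, 0], [3, 0, 0], 1]
    - [[0, 0, 0], [2, 0, 0], 1]
    - [[0, 0, 0], [2, 0, 0], 1]
    - [[0, 0, 0], [1, 0, 0], 1]
    - [[0, 0, 0], [1, 0, 0], 1]
    - [[0, 0, 0], [1, 0, 0], 1]
    - [[0, 0, 0], [0.5, 0, 0], 1]
    - [[0, 0, 0], [0.5, 0, 0], 1]

```text
clock: 28.7
eef_pos: [0.5021, 0.3435, 0.1124]
ee_rot: [2.846, 1.331, -0.0]
force: [-0.9, 0.6, 0.3]
grip_width: 0.0002
finger_force: 0.0
```

```bash
python3 - <<'E'
from h import *
st();edges()
E
```

```text
t 28.7 holder [-0.0959 -0.004 ] z 0.1124 yaw 0.875 zax [-0. -0. -1.] Fh -0.08 1.07 0.27 M [ 0.008  0.    -0.023] j [ 0.87  0.55 -0.26 -0.   -0.76  1.58] w 0.0002 0.0
edges [-0.507, 0.0418, 0.451, -0.0465] yaw raw -0.028
```

Emit:
arm_command:
  plan:
    - [[0, 0, 0], [1, 0, 0], 1]
    - [[0, 0, 0], [1, 0, 0], 1]
    - [[0, 0, 0], [1, 0, 0], 1]
    - [[0, 0, 0], [0.7, 0, 0], 1]
    - [[0, 0, 0], [0.7, 0, 0], 1]
    - [[0, 0, 0], [0, 0, 0], 1]
    - [[0, 0, 0], [0, 0, 0], 1]
    - [[0, 0, 0], [0, 0, 0], 1]
    - [[0, 0, 0], [0, 0, 0], 1]
    - [[0, 0, 0], [0, 0, 0], 1]

```text
clock: 30.0
eef_pos: [0.5032, 0.3447, 0.1122]
ee_rot: [2.844, 1.329, -0.01]
force: [-4.7, -4.7, 6.2]
grip_width: -0.0003
finger_force: 4.2
```

```bash
python3 - <<'E'
from h import *
st();edges()
E
```

```text
t 30.0 holder [-0.0942 -0.0041] z 0.1122 yaw 0.874 zax [-0.005 -0.005 -1.   ] Fh -6.57 0.65 6.24 M [-1.541  1.559 -0.023] j [ 0.87  0.55 -0.25 -0.   -0.77  1.58] w -0.0003 4.2078793853579555
edges [-0.517, 0.0419, 0.462, -0.0465] yaw raw -0.027
```

Emit:
arm_command:
  plan:
    - [[0, 0, 0], [1, 0, 0], 1]
    - [[0, 0, 0], [0, 0, 0], 1]
    - [[0, 0, 0], [-8, 0, 0], 1]
    - [[0, 0, 0], [-30, 0, 0], 0]
    - [[0, 0, 0], [-30, 0, 0], 0]
    - [[0, 0, -0.18], [0, 0, -35], 0]
    - [[0, 0, -0.18], [0, 0, -35], 0]
    - [[0, 0, -0.18], [0, 0, -35], 0]
    - [[0, 0, -0.18], [0, 0, -35], 0]
    - [[0, 0, -0.18], [0, 0, -35], 0]

```text
clock: 31.3
eef_pos: [0.4623, 0.2959, 0.289]
ee_rot: [1.976, 2.442, 0.005]
force: [1.1, 0.8, -0.6]
grip_width: 0.0855
finger_force: 0.0
```

```bash
python3 - <<'E'
from h import *
st();edges()
im=eyes.read_camera("top")[:,:,::-1];cv2.imwrite("pics/t2.png",im)
fit(im[:,:,::-1],x0=(-.022,0,-.02),n="top")
m=cv2.inRange(cv2.cvtColor(np.ascontiguousarray(im),cv2.COLOR_BGR2HSV),(0,140,50),(22,255,255));m[:,440:]=0;m[:235]=0;m[:,:340]=0
n,l,s,_=cv2.connectedComponentsWithStats(m);k=(l==1+s[1:,4].argmax())
ys,xs=np.nonzero(k);print("bbox",xs.min(),xs.max(),ys.min(),ys.max())
# right edge: for each column topmost pixel ; left edge: for each row leftmost pixel
e=np.array([[x,ys[xs==x].min()-.5] for x in range(388,410)]);w=inh(back("top",e,.063),Q);p=np.polyfit(w[:,0],w[:,1],1)
f=np.array([[xs[ys==y].min()-.5,y] for y in range(268,298)]);v=inh(back("top",f,.03),Q);r=np.polyfit(v[:,0],v[:,1],1)
print("R",np.arctan(p[0]),np.polyval(p,-.05),"L",np.arctan(r[0]),np.polyval(r,-.05))
rows([(h2w(-.05,0,.285),2.20,5),(h2w(0,0,.285),2.20,3),(h2w(0,0,.225),2.20,2)])
E
```

```text
t 31.3 holder [-0.1579 -0.0036] z 0.289 yaw 1.781 zax [ 0.002  0.002 -1.   ] Fh 1.32 -0.28 -0.61 M [ 0.083 -0.069  0.051] j [ 0.86  0.27 -0.21  0.   -1.1   2.49] w 0.0855 0.0
edges [-0.519, 0.0419, 0.455, -0.0464] yaw raw -0.032
top cheese x,y,yaw [-0.0188  0.     -0.0917] err px 258.25 mask 2095.875
bbox 349 414 242 303
R 0.4575146486133691 -0.04361690726585188 L -0.4986817368892196 0.04416592434814305
[0.002, -0.001, -0.084] [13.8, 16.1, 1.7]
[0.002, -0.001, -0.084] [12.4, 17.2, 1.7]
[0.002, -0.001, -0.084] [10.9, 18.2, 1.6]
[0.002, -0.001, -0.084] [9.4, 19.0, 1.6]
[0.002, -0.001, -0.084] [7.7, 19.7, 1.5]
[-0.0, 0.0, 0.0] [4.2, 16.1, 0.0]
[-0.0, 0.0, 0.0] [4.2, 16.1, 0.0]
[-0.0, 0.0, 0.0] [4.2, 16.1, 0.0]
[-0.0, 0.0, -0.0] [0.0, -0.0, 30.0]
[-0.0, 0.0, -0.0] [-0.0, -0.0, 30.0]
```

Emit:
arm_command:
  plan:
    - [[0, 0, -0.084], [14, 16, 1.5], 0]
    - [[0, 0, -0.084], [12.5, 17, 1.5], 0]
    - [[0, 0, -0.084], [11, 18, 1.5], 0]
    - [[0, 0, -0.084], [9.5, 19, 1.5], 0]
    - [[0, 0, -0.084], [7.5, 19.5, 1.5], 0]
    - [[0, 0, 0], [4, 16, 0], 0]
    - [[0, 0, 0], [4, 16, 0], 0]
    - [[0, 0, 0], [4, 16, 0], 0]
    - [[0, 0, 0], [0, 0, 0], 0]
    - [[0, 0, 0], [0, 0, 0], 0]

```text
clock: 32.65
eef_pos: [0.5577, 0.4169, 0.2794]
ee_rot: [-1.432, -2.796, 0.001]
force: [-0.1, -0.2, 0.3]
grip_width: 0.0853
finger_force: 0.0
```

```bash
python3 - <<'E'
from h import *
st();rows([(h2w(0,0,.225),2.20,4)])
E
```

```text
t 32.65 holder [-0.0038 -0.0002] z 0.2794 yaw 2.195 zax [-0. -0. -1.] Fh -0.17 -0.05 0.26 M [0.044 0.006 0.027] j [ 0.87  0.52  0.17 -0.   -1.22  2.89] w 0.0853 0.0
[-0.0, -0.0, -0.001] [0.3, 0.9, 13.6]
[-0.0, -0.0, -0.001] [0.3, 0.9, 13.6]
[-0.0, -0.0, -0.001] [0.3, 0.9, 13.6]
[-0.0, -0.0, -0.001] [0.3, 0.9, 13.6]
```

Emit:
arm_command:
  plan:
    - [[0, 0, 0], [0.5, 1, 14], 0]
    - [[0, 0, 0], [0.5, 1, 14], 0]
    - [[0, 0, 0], [0, 1, 14], 0]
    - [[0, 0, 0], [0, 1, 13], 0]
    - [[0, 0, 0], [0, 0, 0], 0]
    - [[0, 0, 0], [0, 0, 0], 0.8]
    - [[0, 0, 0], [0, 0, 0], 1]
    - [[0, 0, 0], [0, 0, 0], 1]
    - [[0, 0, 0], [0, 0, 0], 1]
    - [[0, 0, 0], [0, 0, 0], 1]

```text
clock: 33.9
eef_pos: [0.5605, 0.4202, 0.226]
ee_rot: [1.431, 2.796, -0.0]
force: [-2.5, -0.9, 4.4]
grip_width: 0.0105
finger_force: 136.5
```

```bash
python3 - <<'E'
from h import *
st();edges()
E
```

```text
t 33.9 holder [ 0.0005 -0.0003] z 0.226 yaw 2.196 zax [ 0. -0. -1.] Fh -2.3 1.38 4.4 M [-0.444  0.636  0.065] j [ 0.87  0.57  0.11  0.   -1.11  2.89] w 0.0105 136.49029433727264
edges [-0.517, 0.0419, 0.529, -0.047] yaw raw 0.006
```

Emit:
arm_command:
  plan:
    - [[0, 0, 0.06], [0, 0, 0], 1]
    - [[0, 0, 0.06], [0, 0, 0], 1]
    - [[0, 0, 0.06], [0, 0, 0], 1]
    - [[0, 0, 0.06], [0, 0, 0], 1]
    - [[0, 0, 0.06], [0, 0, 0], 1]
    - [[0, 0, 0.06], [0, 0, 0], 1]
    - [[0, 0, 0.06], [0, 0, 0], 1]
    - [[0, 0, 0.06], [0, 0, 0], 1]
    - [[0, 0, 0], [0, 0, 0], 1]
    - [[0, 0, 0], [0, 0, 0], 1]

```text
clock: 35.2
eef_pos: [0.5608, 0.4203, 0.2259]
ee_rot: [2.053, 2.377, 0.001]
force: [-1.0, -1.3, 5.0]
grip_width: 0.0103
finger_force: 136.8
```

```bash
cat >> h.py <<'E'
def mz():
    a=[]
    for i in range(6): eyes.read_camera("side") if i else None; s=telemetry.get_state();a.append(s["moment"][2])
    r=R.from_rotvec(s["ee_rot"]).as_matrix();print("t",round(s["clock"],2),"yaw",yaw(r).round(3),"Mz",np.round(a,3),"mean",np.mean(a).round(3),"F",s["force"].round(1),"w",round(s["grip_width"],4))
E
python3 - <<'E'
from h import *
mz()
E
```

```text
t 35.45 yaw 1.717 Mz [0.279 0.32  0.291 0.313 0.297 0.289] mean 0.298 F [-1.1 -1.1  5.8] w 0.0105
```

Emit:
arm_command:
  plan:
    - [[0, 0, 0.06], [0, 0, 0], 1]
    - [[0, 0, 0.06], [0, 0, 0], 1]
    - [[0, 0, 0.06], [0, 0, 0], 1]
    - [[0, 0, 0.06], [0, 0, 0], 1]
    - [[0, 0, 0.06], [0, 0, 0], 1]
    - [[0, 0, 0.06], [0, 0, 0], 1]
    - [[0, 0, 0.06], [0, 0, 0], 1]
    - [[0, 0, 0.06], [0, 0, 0], 1]
    - [[0, 0, 0], [0, 0, 0], 1]
    - [[0, 0, 0], [0, 0, 0], 1]

```text
clock: 36.7
eef_pos: [0.5611, 0.4203, 0.226]
ee_rot: [2.559, 1.822, 0.003]
force: [-0.7, -2.4, 5.4]
grip_width: 0.0104
finger_force: 136.9
```

```bash
python3 - <<'E'
from h import *
mz()
E
```

```text
t 36.95 yaw 1.238 Mz [0.317 0.293 0.303 0.286 0.291 0.327] mean 0.303 F [-0.1 -1.9  5.5] w 0.0105
```

Emit:
arm_command:
  plan:
    - [[0, 0, 0.06], [0, 0, 0], 1]
    - [[0, 0, 0.06], [0, 0, 0], 1]
    - [[0, 0, 0.06], [0, 0, 0], 1]
    - [[0, 0, 0.06], [0, 0, 0], 1]
    - [[0, 0, 0.06], [0, 0, 0], 1]
    - [[0, 0, 0.06], [0, 0, 0], 1]
    - [[0, 0, 0.06], [0, 0, 0], 1]
    - [[0, 0, 0.06], [0, 0, 0], 1]
    - [[0, 0, 0], [0, 0, 0], 1]
    - [[0, 0, 0], [0, 0, 0], 1]

```text
clock: 38.2
eef_pos: [0.5615, 0.4201, 0.2259]
ee_rot: [2.918, 1.162, 0.003]
force: [1.5, -1.2, 5.8]
grip_width: 0.0101
finger_force: 137.0
```

```bash
python3 - <<'E'
from h import *
mz()
E
```

```text
t 38.45 yaw 0.758 Mz [0.297 0.381 0.347 0.334 0.325 0.332] mean 0.336 F [ 1.4 -1.9  6.4] w 0.0103
```

Emit:
arm_command:
  plan:
    - [[0, 0, 0.04], [0, 0, 0], 1]
    - [[0, 0, 0.04], [0, 0, 0], 1]
    - [[0, 0, 0.04], [0, 0, 0], 1]
    - [[0, 0, 0.04], [0, 0, 0], 1]
    - [[0, 0, 0.04], [0, 0, 0], 1]
    - [[0, 0, 0.04], [0, 0, 0], 1]
    - [[0, 0, 0], [0, 0, 0], 1]
    - [[0, 0, 0], [0, 0, 0], 1]
    - [[0, 0, 0], [0, 0, 0], 1]
    - [[0, 0, 0], [0, 0, 0], 1]

```text
clock: 39.7
eef_pos: [0.5616, 0.42, 0.226]
ee_rot: [3.036, 0.805, 0.004]
force: [1.9, -3.1, 4.0]
grip_width: 0.0105
finger_force: 137.0
```

```bash
python3 - <<'E'
from h import *
mz()
E
```

```text
t 39.95 yaw 0.518 Mz [0.444 0.394 0.416 0.451 0.432 0.404] mean 0.424 F [ 1.2 -3.3  4.4] w 0.0104
```

Emit:
arm_command:
  plan:
    - [[0, 0, 0.04], [0, 0, 0], 1]
    - [[0, 0, 0.04], [0, 0, 0], 1]
    - [[0, 0, 0.04], [0, 0, 0], 1]
    - [[0, 0, 0.04], [0, 0, 0], 1]
    - [[0, 0, 0.04], [0, 0, 0], 1]
    - [[0, 0, 0.02], [0, 0, 0], 1]
    - [[0, 0, 0], [0, 0, 0], 1]
    - [[0, 0, 0], [0, 0, 0], 1]
    - [[0, 0, 0], [0, 0, 0], 1]
    - [[0, 0, 0], [0, 0, 0], 1]

```text
clock: 41.2
eef_pos: [0.5617, 0.4199, 0.226]
ee_rot: [3.106, 0.467, 0.004]
force: [2.2, -3.2, 4.6]
grip_width: 0.0102
finger_force: 136.9
```

```bash
python3 - <<'E'
from h import *
mz(); edges()
E
```

```text
t 41.45 yaw 0.298 Mz [0.486 0.541 0.48  0.477 0.484 0.445] mean 0.485 F [ 0.8 -2.5  5.5] w 0.0105
edges [-0.512, 0.0419, 0.486, -0.0469] yaw raw -0.013
```

Emit:
arm_command:
  plan:
    - [[0, 0, 0], [0, 0, 0], 0]
    - [[0, 0, 0], [0, 0, 0], 0]
    - [[0, 0, 0], [0, 0, 0], 0]
    - [[0, 0, 0], [0, 0, 0], 0]
    - [[0, 0, 0], [0, 0, -10], 0]
    - [[0, 0, 0], [0, 0, -20], 0]
    - [[0, 0, 0], [0, 0, -25], 0]
    - [[0, 0, 0], [0, 0, -25], 0]
    - [[0, 0, 0], [0, 0, 0], 0]
    - [[0, 0, 0], [0, 0, 0], 0]

```text
clock: 42.75
eef_pos: [0.5603, 0.4201, 0.3044]
ee_rot: [3.107, 0.462, -0.001]
force: [0.2, 0.6, -0.6]
grip_width: 0.0851
finger_force: 0.0
```

```bash
python3 - <<'E'
from h import *
st(); edges(); ticket.hand_in()
E
```

```text
t 42.75 holder [ 0.0003 -0.0001] z 0.3044 yaw 0.295 zax [-0.001 -0.    -1.   ] Fh 0.59 0.2 -0.57 M [ 0.054 -0.058  0.034] j [ 0.87  0.52  0.22 -0.   -1.28  0.99] w 0.0851 0.0
edges [-0.515, 0.0419, 0.447, -0.0464] yaw raw -0.034
the job is handed in; nothing more can be done
```

I handed the job in at 42.8 s: the cheese is home on both rails (about 0.02 rad off by the cameras), the pad is clamped at about 28 N judging from the handle torque, and the arm is clear; no verdict was shown.

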